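# Refit the print press handle on its splined screw

### The arm

A 6-joint arm with a two-finger parallel gripper is mounted at the origin on the work surface. World frame = base frame: x ahead of the robot, y to its left, z up, the work surface at z = 0. Lengths are in m, angles in rad, forces in N, time in s.
With the tool pointing down it reaches from about 0.325 to 0.9 m from the base axis. Payload 6.1 kg.
Tool frame: the origin (TCP) lies midway between the tips of the shut fingers; the grasp point (between the pads) lies 19 mm behind it; x points along the fingers, y is the direction in which the jaws open and shut, and the axes are right-handed (so a half turn about x gives the same grasp; the last joint's range is limited). The gripper opens to 85 mm and grips with 20 to 120 N. Pads are 22 mm wide; open, the fingers measure 114 mm over their backs; the gripper's body (76 mm by 85 mm) begins 54 mm behind the grasp point. The pads swing forward as they close: fully open they stand 13 mm farther back than shut.
Start: joints at [-1.361, 0.22, 1.526, -0, 1.395, -0.126], TCP at [0.206, -0.59, 0.231] pointing down, gripper open.
Joint ranges: [-2.98, 2.98], [-0.91, 2.08], [0.09, 2.57], [-1.24, 4.39], [0.2, 2.65], [-2.68, 2.68]. Speed limits (rad/s): [2.57, 2.57, 3.01, 3.14, 3.14, 3.14].

### API

Orientations are given as [roll, pitch, yaw] about the fixed x, y, z axes, in that order (R = Rz(yaw) Ry(pitch) Rx(roll)).
In Python, from plant import movep, move_l, set_joints, gripper_to, hold, inverse_kinematics, observe, get_image, get_calibration, Unreachable, job_done gives the robot as it stands. Calls block until the motion is done:
- movep(position, orientation): joint-space move of the TCP to a pose.
- move_l(position, feed=0.15, rotation=None, max_force=None): straight line of the TCP; rotation=None keeps the orientation; feed is the mean speed in m/s. With max_force (N) it stops when the force on the tool has changed by that much, and returns True; else False.
- set_joints(angles): joint-space move.
- gripper_to(opening, f_grip=None): finger opening in m; f_grip is the grip in N (None keeps the last); returns when the fingers have stopped.
- hold(seconds).
- inverse_kinematics(position, orientation): joint angles nearest the present ones, or None.
- observe(): the state.
- get_image(name): name is "side" or "top"; returns (picture, depth): 420x560x3 uint8, red, green, blue; 420x560 float32, m along the optical axis (not along the pixel's ray), 0 where there is no reading.
- get_calibration(name): a dict with "intrinsics" (3x3 intrinsics, pixels), "dist_coeffs" ([k1, k2, p1, p2, k3] as OpenCV has them; the pictures are not rectified), "world_from_camera" (4x4, takes a point from camera to world coordinates). Camera axes: x right, y down, z forward; pixel columns grow to the right and rows downward; lengths in m; the calibration is good to about 2 mm. A picture is of the moment at which its call begins. get_calibration takes no time and is no camera call.
A pose or a line that the arm cannot do raises Unreachable and nothing moves.
- job_done(): hands the job in, once; it reports no verdict.
The state is a dict: "time_s": time; "q": joint angles; "joint_velocities": joint speeds; "joint_torque": joint torques, N m; "eef_pos": TCP position; "tcp_rot": TCP orientation; "ft_force": force on the tool from outside, world axes, zero at the start; "torque": the same for the moment, N m; "opening": finger opening in m.
Only numpy, scipy, OpenCV 4.12 (cv2) and the standard library are available. Lean on these libraries where they do the work, as an engineer would, in place of code of your own. Each camera call takes 0.05 s, during which the arm holds its last target.

### The job

Put the two-armed handle with the toothed bore back on the print press: lower it onto the splined end of the press screw and, keeping hold of it, push it down, rocking it about its upright axis as needed, until the teeth mesh and it is fully home on the collar; then let go. Leave the handwheel where it is.

Things in the scene. Friction and masses are not known exactly. Their poses are not given: they have to be found in the camera images.
- handle_mid (a point): Centre of the steel handle's hub, half-way up. Hexagonal hub, 48 mm across flats (a pair faces +y and -y: grip these), 50 mm tall; 12 mm arms with ball ends along +x and -x to 78 mm; z up. Open bore 36 mm wide, six teeth 4.5 mm wide reaching in to 26 mm diameter, lower ends 4 mm above the underside, grooves at 0, 60, 120.. deg from x. Lies flat, bore upright. 0.35-0.7 kg
- spline_seat (a point): Centre of the fixed collar's top (54 mm wide, 150 mm above bench, 20 mm above press beam) where the handle's underside rests. Fixed upright shaft along z: 22 mm core, six teeth 4.5 mm wide to 32 mm diameter at 0, 60, 120.. deg from x, pointed tops 32 mm up, then a cone to its tip 49 mm up. Meshes with handle x at 0 or any 60 deg from this x, free play 12 deg and 2 mm either way
- wheel: Bystander: loose steel handwheel with a round rim 128 mm across, three spokes and a square 38 mm boss, 32 mm tall, with a small square hole. It lies flat on the bench and does not belong to this press. Origin: centre of its underside; z up.
Mind the look-alikes: they are no part of the job. Leave any blue or red look-alike of the part that bears handle_mid alone.

How it is judged:
On the way:
1. the handle is fully home on the splines while still held in the gripper (z of handle_mid in the frame of spline_seat below 0.034 m and horizontal distance between handle_mid and spline_seat below 0.01 m and contact force between handle and the fingers above 1 N), for 0.1 s.
At the end, for the whole second after the job is handed in: The handle sits on the splined shaft at rest, let go: its underside within 9 mm of the collar, its axis within 10 mm of the shaft's, upright within 10 degrees; the handwheel is where it was (within 40 mm) (z of handle_mid in the frame of spline_seat between 0.018 and 0.034 m and horizontal distance between handle_mid and spline_seat below 0.01 m and angle between handle_mid's own z axis and vertical below 0.18 rad and linear speed of handle below 0.02 m/s); the robot touches nothing.
It fails at once if the handwheel is moved by more than 40 mm (distance of wheel from where it was at the start of the episode above 0.04 m).
It also fails if it takes over 48 s, if anything falls off the work surface, if the arm or the gripper's body presses on something with over 40 N, if the wrist force passes 120 N, or if a joint passes its speed limit or range.

## Working session

There is one attempt and no reset: what is moved stays moved. The work goes in short steps, each a Python script; the robot and the scene stay as the last script left them, time stands still between calls to the robot, and variables do not carry over. Pictures are saved under pics/ and viewed, and the job is handed in when it is done.

```bash
ls; mkdir -p pics; python3 - <<'E'
from plant import *
import cv2,numpy as np
for n in("side","top"):
    im,d=get_image(n); cv2.imwrite(f"pics/{n}0.png",cv2.cvtColor(im,cv2.COLOR_RGB2BGR)); np.savez(f"{n}0.npz",im=im,d=d)
    c=get_calibration(n); print(n,c)
print(observe())
E
```

```text
pics
side {'intrinsics': array([[450.94551908,   0.        , 275.0470414 ],
       [  0.        , 450.94551908, 209.05590539],
       [  0.        ,   0.        ,   1.        ]]), 'dist_coeffs': array([-0.01207999,  0.        ,  0.        ,  0.        ,  0.        ]), 'world_from_camera': array([[-0.99217351, -0.08614826,  0.09038916,  0.3852339 ],
       [-0.12434691,  0.74766046, -0.65233556,  0.83061369],
       [-0.01138283, -0.65846968, -0.75252117,  1.01672962],
       [ 0.        ,  0.        ,  0.        ,  1.        ]])}
top {'intrinsics': array([[455.72156506,   0.        , 284.22681232],
       [  0.        , 455.72156506, 206.05452657],
       [  0.        ,   0.        ,   1.        ]]), 'dist_coeffs': array([-0.07535344,  0.        ,  0.        ,  0.        ,  0.        ]), 'world_from_camera': array([[ 1.98886303e-02, -9.96974211e-01,  7.51456279e-02,
         3.95849915e-01],
       [-9.99801839e-01, -1.97683545e-02,  2.34410929e-03,
         3.55912668e-02],
       [-8.51511095e-04, -7.51773581e-02, -9.97169815e-01,
         1.09435156e+00],
       [ 0.00000000e+00,  0.00000000e+00,  0.00000000e+00,
         1.00000000e+00]])}
{'time_s': 0.1, 'q': array([-1.36106375e+00,  2.21162743e-01,  1.52751520e+00, -2.53567087e-05,
        1.39471311e+00, -1.26094070e-01]), 'joint_velocities': array([-0.00047934, -0.00214685, -0.00327211, -0.00022618,  0.00058026,
       -0.00018598]), 'joint_torque': array([ 8.06472399e-04, -4.98243356e+01, -3.90546191e+01, -2.31771628e-04,
        5.67932613e-03,  2.91159131e-05]), 'eef_pos': array([ 0.20584325, -0.58953814,  0.23028927]), 'tcp_rot': array([-1.68301414,  1.56899776,  1.79440963]), 'ft_force': array([0.0726252 , 0.04936949, 0.93001307]), 'torque': array([-0.01848766, -0.02899715,  0.03547111]), 'opening': 0.08566319444998656}
```

View pics/side0.png

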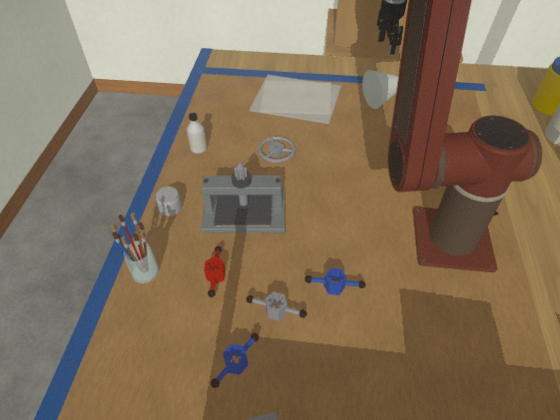

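View pics/top0.png

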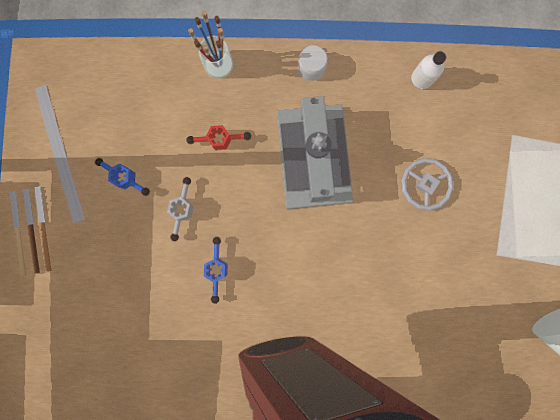

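The top view shows four two-armed handles: red (218,137), blue (122,177), blue (215,270) and bare steel grey (179,209). The grey one fits "steel handle", and the other three are look-alikes. The handwheel is at (428,184) and the press shaft at about (318,142). I'll confirm with an enlarged crop.

```bash
python3 - <<'E'
import cv2,numpy as np
t=cv2.imread("pics/top0.png"); s=cv2.imread("pics/side0.png")
f=lambda im,u,v,r:cv2.resize(im[v-r:v+r,u-r:u+r],(395,395),interpolation=cv2.INTER_CUBIC)
cv2.imwrite("pics/crop1.png",np.vstack([np.hstack([f(t,179,209,37),f(t,318,142,37)])]))
cv2.imwrite("pics/crop2.png",np.hstack([f(s,276,306,37),f(s,242,185,37)]))
E
```

```text
(no output)
```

View pics/crop1.png

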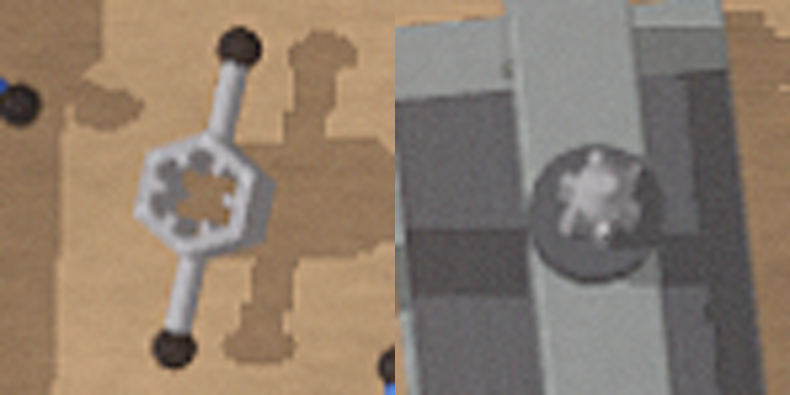

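View pics/crop2.png

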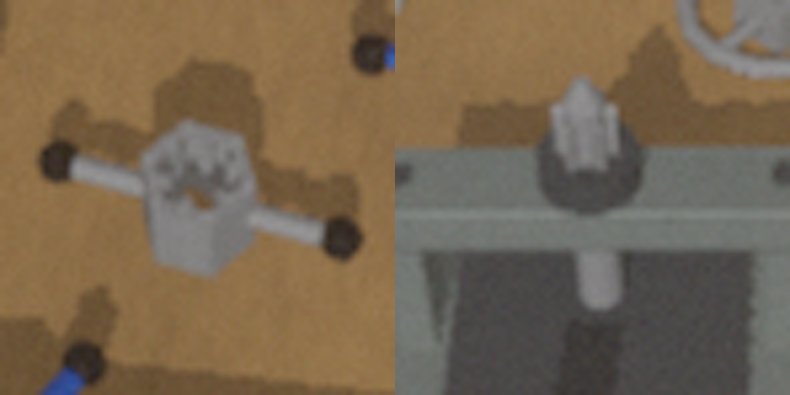

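Confirmed: the left crop shows a bare-steel hexagonal hub with six inward teeth and two arms (top 179,209; side 276,306). The right crop shows the splined shaft on its dark collar (top about 318,142; side tip about 240,163). Next I'll measure both.

```bash
cat > h.py <<'E'
import cv2,numpy as np
from plant import *
def ray(n,uv):
    c=get_calibration(n);T=c["world_from_camera"]
    p=cv2.undistortPoints(np.array([[uv]],float),c["intrinsics"],c["dist_coeffs"])[0,0]
    d=T[:3,:3]@np.array([p[0],p[1],1]);return T[:3,3],d
def onz(n,uv,z):
    o,d=ray(n,uv);return o+d*(z-o[2])/d[2]
def tri(uvt,uvs):
    (o1,d1),(o2,d2)=ray("top",uvt),ray("side",uvs)
    s=np.linalg.lstsq(np.c_[d1,-d2],o2-o1,rcond=None)[0]
    a,b=o1+s[0]*d1,o2+s[1]*d2;return (a+b)/2,np.linalg.norm(a-b)
def px(n,P):
    c=get_calibration(n);T=np.linalg.inv(c["world_from_camera"]);r=cv2.Rodrigues(T[:3,:3])[0]
    return cv2.projectPoints(np.array([P],float),r,T[:3,3],c["intrinsics"],c["dist_coeffs"])[0][0,0]
def blobs(im,roi,fn,mn=8):
    u0,v0,u1,v1=roi;c=im[v0:v1,u0:u1].astype(int)
    n,l,st,ce=cv2.connectedComponentsWithStats(fn(c).astype(np.uint8))
    return [(ce[i]+[u0,v0],st[i,4]) for i in range(1,n) if st[i,4]>=mn]
E
python3 - <<'E'
from h import *
t=np.load("top0.npz");s=np.load("side0.npz")
dark=lambda c:c.max(2)<75
bt=blobs(t["im"],(150,170,205,250),dark);bs=blobs(s["im"],(240,285,312,325),dark)
print(bt,bs)
grey=lambda c:(c.max(2)-c.min(2)<22)&(c.max(2)>110)
print(blobs(t["im"],(150,170,205,250),grey,20),blobs(s["im"],(240,285,312,325),grey,20))
a,b=[x[0] for x in sorted(bt,key=lambda x:-x[1])[:2]];c,d=[x[0] for x in sorted(bs,key=lambda x:-x[1])[:2]]
for p in(a,b):
  for q in(c,d): print(p,q,tri(p,q))
coll=lambda c:c.max(2)<100
for n,z,roi in(("top",t,(300,125,340,165)),("side",s,(225,160,260,192))):
  print(n,blobs(z["im"],roi,coll,30))
print("tip",tri((317.8,138),(240,163)))
for u,v in((318,142),(325,150),(310,150)): print("depth",t["d"][v,u],onz("top",(u,v),1.094-t["d"][v,u]))
E
```

```text
[(array([186.68292683, 180.24390244]), np.int32(41)), (array([174.26315789, 237.05263158]), np.int32(38))] [(array([249.35294118, 298.64705882]), np.int32(34)), (array([302.58974359, 313.        ]), np.int32(39))]
[(array([179.9092827 , 208.43459916]), np.int32(474))] [(array([275.88737864, 306.05242718]), np.int32(515))]
[186.68292683 180.24390244] [302.58974359 313.        ] (array([0.46450355, 0.28061618, 0.02167328]), np.float64(0.13891476834696687))
[186.68292683 180.24390244] [249.35294118 298.64705882] (array([0.53251466, 0.27120843, 0.02247941]), np.float64(0.0020936330643992074))
[174.26315789 237.05263158] [302.58974359 313.        ] (array([0.39712791, 0.29567712, 0.023499  ]), np.float64(0.0021111671615472363))
[174.26315789 237.05263158] [249.35294118 298.64705882] (array([0.46033736, 0.29391179, 0.07979371]), np.float64(0.12666850738525323))
top [(array([323.78762542, 147.34113712]), np.int32(598))]
side [(array([241.46543779, 180.53456221]), np.int32(217))]
tip (array([ 0.59781817, -0.02648227,  0.20144121]), np.float64(0.0049247757594231105))
depth 0.9150763 [ 0.59720633 -0.0285287   0.17892367]
depth 0.9543812 [ 0.58889924 -0.04638249  0.13961875]
depth 0.95916814 [ 0.58919117 -0.01475929  0.13483185]
```

```bash
python3 - <<'E'
from h import *
def cloud(n,z,roi):
    u0,v0,u1,v1=roi;c=get_calibration(n);T=c["world_from_camera"]
    uu,vv=np.meshgrid(np.arange(u0,u1),np.arange(v0,v1));d=z["d"][v0:v1,u0:u1].ravel()
    p=cv2.undistortPoints(np.c_[uu.ravel(),vv.ravel()].astype(float)[:,None],c["intrinsics"],c["dist_coeffs"])[:,0]
    return (np.c_[p,np.ones(len(p))]*d[:,None])@T[:3,:3].T+T[:3,3],z["im"][v0:v1,u0:u1].reshape(-1,3).astype(int)
for n,roi in(("top",(290,115,350,175)),("side",(215,150,265,200))):
    z=np.load(n+"0.npz");P,C=cloud(n,z,roi)
    print(n,np.histogram(P[:,2],np.arange(.1,.21,.005)))
    k=(P[:,2]>.144)&(P[:,2]<.156)&(C.max(1)<120); Q=P[k,:2].astype(np.float32)
    (c,r)=cv2.minEnclosingCircle(Q); print("collar",k.sum(),c,r,Q.min(0),Q.max(0))
    k=P[:,2]>.165; print("shaft",k.sum(),P[k].mean(0),P[k].min(0),P[k].max(0))
c=[318.8,144.9];print("collar rgb",onz("top",c,.15))
t=cv2.imread("pics/top0.png");cv2.imwrite("pics/crop3.png",cv2.resize(t[120:165,295:345],(750,675)[0:2],interpolation=cv2.INTER_LANCZOS4)[:600])
# beam screws/edges in side view
s=cv2.imread("pics/side0.png");cv2.imwrite("pics/crop4.png",cv2.resize(s[155:205,195:295],(800,400),interpolation=cv2.INTER_LANCZOS4))
E
```

```text
top (array([  3,  11,   8,   8,  24, 619, 261,   4,  21, 218, 108,   7,   8,
         9,  12,  26,  33,  29,  23,  24,   1]), array([0.1  , 0.105, 0.11 , 0.115, 0.12 , 0.125, 0.13 , 0.135, 0.14 ,
       0.145, 0.15 , 0.155, 0.16 , 0.165, 0.17 , 0.175, 0.18 , 0.185,
       0.19 , 0.195, 0.2  , 0.205]))
collar 319 (0.599032461643219, -0.03171316161751747) 0.027039771899580956 [ 0.572536   -0.05828266] [ 0.6252591  -0.00524198]
shaft 171 [ 0.58030879 -0.02539252  0.25927635] [ 0.39584992 -0.04562221  0.16523654] [0.61422526 0.03559127 1.09435156]
side (array([ 46,  57,  62,  67,  68, 361, 109,  31,  20, 101,  41,  16,  18,
        16,  13,  27,  13,  24,   8,   9,   0]), array([0.1  , 0.105, 0.11 , 0.115, 0.12 , 0.125, 0.13 , 0.135, 0.14 ,
       0.145, 0.15 , 0.155, 0.16 , 0.165, 0.17 , 0.175, 0.18 , 0.185,
       0.19 , 0.195, 0.2  , 0.205]))
collar 145 (0.595046877861023, -0.027081141248345375) 0.027221309021115303 [ 0.5693176 -0.0502952] [ 6.2196708e-01 -3.6497574e-04]
shaft 118 [0.58100638 0.03497501 0.23754618] [ 0.3852339  -0.04260548  0.16545633] [0.61152629 0.83061369 1.01672962]
collar rgb [ 0.59740478 -0.03231725  0.15      ]
```

View pics/crop3.png

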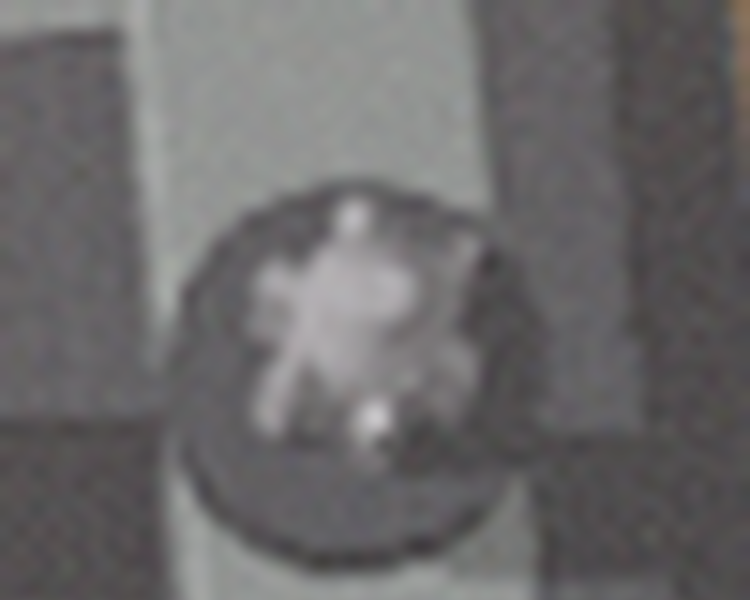

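View pics/crop4.png

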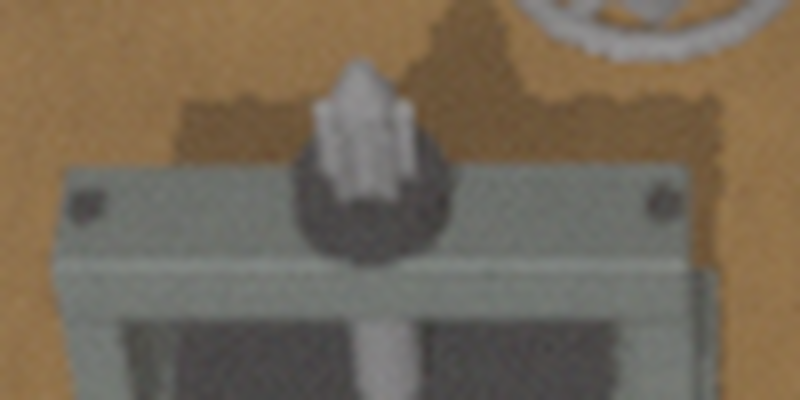

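```bash
python3 - <<'E'
from h import *
print("collar tri",tri((318.8,144.9),(241.5,177.9)), onz("side",(241.5,177.9),.15))
ang=lambda a,b:np.degrees(np.arctan2(*(a-b)[1::-1]))
a,b=onz("top",(318.47,134.33),.182),onz("top",(320,147.67),.182);print("teeth",a,b,(a+b)/2,np.linalg.norm(a-b),ang(a,b))
a,b=onz("side",(205.6,180.6),.13),onz("side",(277.9,180.4),.13);print("screws",a,b,(a+b)/2,ang(a,b))
for P in((270,300),(462,250),(460,375),(270,400)):
  p=onz("top",(295+P[0]/15,120+P[1]/15),.182);print(P,p)
a=onz("top",(186.68,180.24),.025);b=onz("top",(174.26,237.05),.025);print("h top",(a+b)/2,ang(a,b),np.linalg.norm(a-b))
a=onz("side",(249.35,298.65),.025);b=onz("side",(302.59,313),.025);print("h side",(a+b)/2,ang(a,b))
print("wheel",onz("top",(428,184),.016))
for y in (90,-90):
  for p in((.4645,.2835,.20),(.4645,.2835,.03),(.598,-.03,.25),(.598,-.03,.18)):
    for yaw in (-10,6,-54,66,186,170):
      q=inverse_kinematics(p,[np.pi,np.pi/2,np.radians(y+yaw)]);print(y+yaw,p,None if q is None else q.round(2))
E
```

```text
collar tri (array([ 0.59823803, -0.03312694,  0.13904076]), np.float64(0.0029465523457120296)) [ 0.59408309 -0.02208909  0.15      ]
teeth [ 0.61243126 -0.02906988  0.182     ] [ 0.58491345 -0.03252684  0.182     ] [ 0.59867235 -0.03079836  0.182     ] 0.02773410265853187 7.160346736086908
screws [ 0.69615863 -0.02007189  0.13      ] [ 0.497002   -0.04349998  0.13      ] [ 0.59658031 -0.03178594  0.13      ] 6.709238000714465
(270, 300) [ 0.60044899 -0.01808741  0.182     ]
(462, 250) [ 0.60791008 -0.0440623   0.182     ]
(460, 375) [ 0.59066784 -0.04398176  0.182     ]
(270, 400) [ 0.58668149 -0.0182779   0.182     ]
h top [0.46572064 0.28302501 0.025     ] -10.328914226536133 0.13729384716887943
h side [0.46357378 0.2845827  0.025     ] -9.990484666286171
wheel [ 0.53701915 -0.30577573  0.016     ]
80 (0.4645, 0.2835, 0.2) [0.4  0.05 1.77 0.   1.32 0.58]
96 (0.4645, 0.2835, 0.2) [0.4  0.05 1.77 0.   1.32 0.3 ]
36 (0.4645, 0.2835, 0.2) [0.4  0.05 1.77 0.   1.32 1.35]
156 (0.4645, 0.2835, 0.2) [ 0.4   0.05  1.77  0.    1.32 -0.75]
276 (0.4645, 0.2835, 0.2) None
260 (0.4645, 0.2835, 0
[... 1615 characters left out ...]
-0.    0.99  0.3 ]
80 (0.4645, 0.2835, 0.03) [0.4  0.27 1.88 0.   0.99 0.58]
-100 (0.598, -0.03, 0.25) None
-84 (0.598, -0.03, 0.25) None
-144 (0.598, -0.03, 0.25) [-0.18  0.15  1.58 -0.    1.42 -2.38]
-24 (0.598, -0.03, 0.25) [-0.18  0.15  1.58 -0.    1.42  1.81]
96 (0.598, -0.03, 0.25) [-0.18  0.15  1.58  0.    1.42 -0.29]
80 (0.598, -0.03, 0.25) [-0.18  0.15  1.58  0.    1.42 -0.01]
-100 (0.598, -0.03, 0.18) None
-84 (0.598, -0.03, 0.18) None
-144 (0.598, -0.03, 0.18) [-0.18  0.2   1.65 -0.    1.29 -2.38]
-24 (0.598, -0.03, 0.18) [-0.18  0.2   1.65 -0.    1.29  1.81]
96 (0.598, -0.03, 0.18) [-0.18  0.2   1.65  0.    1.29 -0.29]
80 (0.598, -0.03, 0.18) [-0.18  0.2   1.65  0.    1.29 -0.01]
```

Measurements:

| Item | Position (m) | Angle | Checks |
|---|---|---|---|
| Handle | (0.4646, 0.2838) | about −10.2° | ball ends 137 mm apart and z ≈ 0.023, which fits the sizes given |
| Press shaft | about (0.597, −0.031) | about 6.9° | collar radius measured 27.0 mm, which is right |

The two cameras disagree by 2–3 mm, so I'll measure the offset again with the handle held near the shaft. Now I'll grasp it.

```bash
cat >> h.py <<'E'
def rpy(deg): return [0,np.pi/2,np.radians(deg)]   # jaw axis = handle y when handle x is at deg (mod 180)
def save(tag):
    for n in("side","top"):
        im,d=get_image(n);cv2.imwrite(f"pics/{n}{tag}.png",cv2.cvtColor(im,cv2.COLOR_RGB2BGR));np.savez(f"{n}{tag}.npz",im=im,d=d)
E
python3 - <<'E'
from h import *
hx,hy,a=.4646,.2838,-10.2
print(inverse_kinematics([hx,hy,.2],rpy(a)),inverse_kinematics([hx,hy,.2],rpy(a+180)))
move_l([.206,-.59,.30],feed=.25)
movep([hx,hy,.16],rpy(a)); o=observe();print(o["time_s"],o["q"].round(2),o["eef_pos"])
gripper_to(.07,60)
print(move_l([hx,hy,.06],feed=.15,max_force=15)); 
save("1"); o=observe();print(o["time_s"],o["eef_pos"],o["ft_force"])
E
```

```text
[ 4.03478305e-01  5.27841346e-02  1.77178634e+00 -4.44089210e-16
  1.31702218e+00 -9.89294438e-01] [0.40347831 0.05278413 1.77178634 0.         1.31702218 2.15229822]
3.75 [ 0.4   0.09  1.81 -0.    1.24 -0.99] [0.46512411 0.28326067 0.16014318]
False
4.975 [0.46572839 0.28430599 0.06144886] [-0.11935239  0.07505841  0.4348018 ]
```

```bash
python3 - <<'E'
import cv2,numpy as np
t=cv2.imread("pics/top1.png"); s=cv2.imread("pics/side1.png")
f=lambda im,u,v,r:cv2.resize(im[v-r:v+r,u-r:u+r],(395,395),interpolation=cv2.INTER_CUBIC)
cv2.imwrite("pics/crop5.png",np.hstack([f(s,276,300,60),f(t,179,209,60)]))
E
```

```text
(no output)
```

View pics/crop5.png

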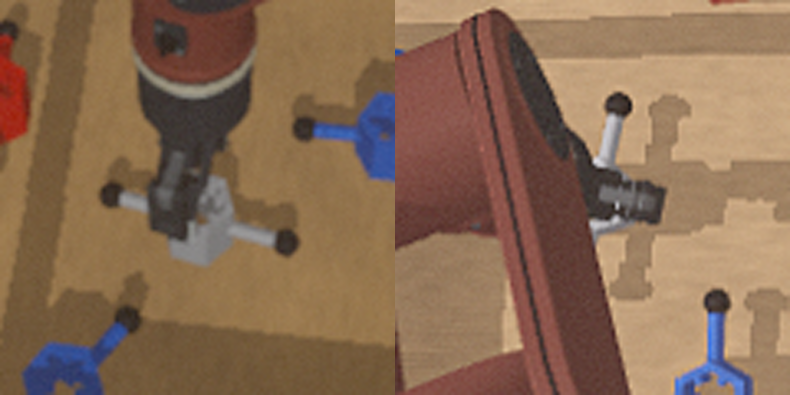

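```bash
python3 - <<'E'
from h import *
import numpy as np
o=observe();e=o["eef_pos"];a=np.radians(-10.2);y=np.array([-np.sin(a),np.cos(a),0])
for off in(.035,.045,.055):
  p=e+y*off+[0,0,.012];q=px("side",p);print("side",q,(q-[216,240])*395/120)
for off in(-.035,-.055):
  p=e+y*off+[0,0,.012];q=px("top",p);print("top",q,(q-[119,149])*395/120+[395,0])
E
```

```text
side [270.06336709 308.03782894] [177.95858333 223.95785359]
side [268.7486535 311.732727 ] [173.63098445 236.12022636]
side [267.41823348 315.47160765] [169.25168519 248.4273752 ]
top [190.08014695 210.06082352] [628.97215039 200.99187742]
top [198.71048184 211.80595765] [657.38033606 206.73627727]
```

The side crop shows the near finger tip at (172,235). The prediction was (173,236), so camera and robot agree. The jaws straddle the ±y flats, so I'll descend and grip.

```bash
python3 - <<'E'
from h import *
hx,hy,a=.4646,.2838,-10.2
print(move_l([hx,hy,.010],feed=.08,max_force=15)); print(observe()["eef_pos"])
gripper_to(.02,80); o=observe();print(o["opening"],o["ft_force"],o["time_s"])
move_l([hx,hy,.12],feed=.2); hold(.1); o=observe();print(o["opening"],o["ft_force"],o["torque"],o["eef_pos"],o["time_s"])
movep([.560,.06,.265],rpy(6.8)); move_l([.597,-.031,.225],feed=.15);hold(.2)
save("2"); o=observe();print(o["eef_pos"],o["tcp_rot"],o["opening"],o["ft_force"],o["time_s"],o["q"].round(2))
E
```

```text
False
[0.46475804 0.28388259 0.0099884 ]
0.04732650477006121 [-0.17222926 -0.25495608  4.70069815] 6.075
0.04716210990562688 [-0.06478821  0.01970402 -6.34514904] [ 0.00700645 -0.04359789 -0.02050245] [0.46268636 0.2829787  0.11729088] 6.875
[ 0.59707147 -0.03038371  0.22549994] [-0.20236519  1.57005523 -0.08275415] 0.046778391788506506 [ 0.09677482  0.03145793 -6.7484988 ] 9.125 [-0.18  0.16  1.61  0.    1.37 -1.87]
```

```bash
python3 - <<'E'
import cv2,numpy as np
t=cv2.imread("pics/top2.png"); s=cv2.imread("pics/side2.png")
f=lambda im,u,v,r:cv2.resize(im[v-r:v+r,u-r:u+r],(395,395),interpolation=cv2.INTER_CUBIC)
cv2.imwrite("pics/crop6.png",np.hstack([f(s,241,165,50),f(t,318,142,50)]))
E
```

```text
(no output)
```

View pics/crop6.png

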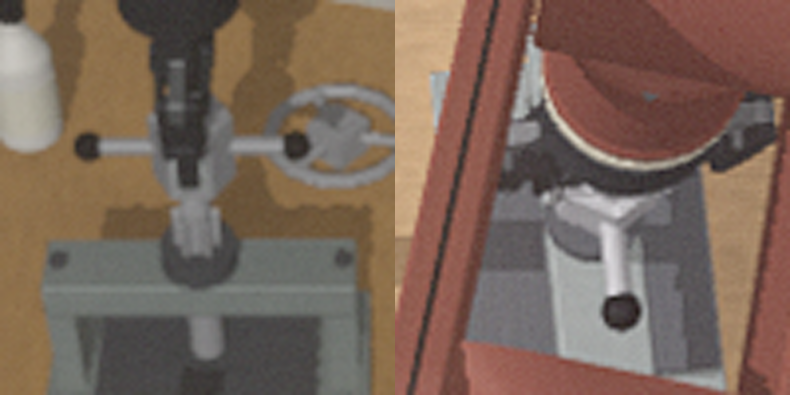

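```bash
python3 - <<'E'
from h import *
s=np.load("side2.npz");t=np.load("top2.npz")
dark=lambda c:c.max(2)<70
bs=blobs(s["im"],(205,143,222,162),dark)+blobs(s["im"],(257,143,273,162),dark);bt=blobs(t["im"],(315,162,335,180),dark)
print(bs,bt)
o=observe();e=o["eef_pos"]
z=e[2]-.010+.025
A=onz("side",bs[0][0],z);B=onz("side",bs[1][0],z);print("side mid",(A+B)/2,np.degrees(np.arctan2(*(A-B)[1::-1])),np.linalg.norm(A-B))
T=onz("top",bt[0][0],z);print("near ball top",T,"side",B)
print("tri near",tri(bt[0][0],bs[1][0]))
for P in((.597,-.031,.150),(.597,-.031,.199)):print("axis side px",px("side",P),"top px",px("top",P))
print("eef",e)
E
```

```text
[(array([212.5       , 151.63333333]), np.int32(30)), (array([265.42424242, 151.42424242]), np.int32(33))] [(array([324.98245614, 170.40350877]), np.int32(57))]
side mid [ 0.59552189 -0.02724382  0.24049994] 6.724565226303205 0.13668644442500003
near ball top [ 0.52935273 -0.03814973  0.24049994] side [ 0.52764883 -0.03524658  0.24049994]
tri near (array([ 0.52896439, -0.03839489,  0.23778115]), np.float64(0.0016078770290805097))
axis side px [241.01275251 175.52654724] top px [318.17170704 145.07632837]
axis side px [239.75617393 162.33848311] top px [319.96774976 139.96690829]
eef [ 0.59707147 -0.03038371  0.22549994]
```

The held handle's axis is within about 1–1.5 mm of the shaft axis in both views. Its yaw is 6.7° against the shaft's 6.7–7.2°. I'll nudge it about 1 mm and lower it with force monitoring.

```bash
python3 - <<'E'
from h import *
x,y=.5980,-.0316
move_l([x,y,.215],feed=.08)
r=move_l([x,y,.157],feed=.04,max_force=20); o=observe();print(r,o["eef_pos"],o["ft_force"].round(1),o["torque"].round(2),o["opening"],o["time_s"])
E
```

```text
True [ 0.59792857 -0.03159082  0.16100162] [-1.3 -0.3  4.5] [ 0.07 -0.02  0.03] 0.04729941675268228 10.675
```

```bash
python3 - <<'E'
from h import *
r=move_l([.598,-.0316,.157],feed=.02,max_force=25); hold(.3); o=observe();print(r,o["eef_pos"],o["ft_force"].round(1),o["torque"].round(2),o["opening"],o["time_s"])
save("3")
t=cv2.imread("pics/top3.png"); s=cv2.imread("pics/side3.png")
f=lambda im,u,v,r:cv2.resize(im[v-r:v+r,u-r:u+r],(395,395),interpolation=cv2.INTER_CUBIC)
cv2.imwrite("pics/crop7.png",np.hstack([f(s,241,165,50),f(t,318,142,50)]))
E
```

```text
True [ 0.59793082 -0.03161495  0.16100818] [-1.   0.7  5.4] [-0.02 -0.01 -0.01] 0.047085643330149 11.1833
```

View pics/crop7.png

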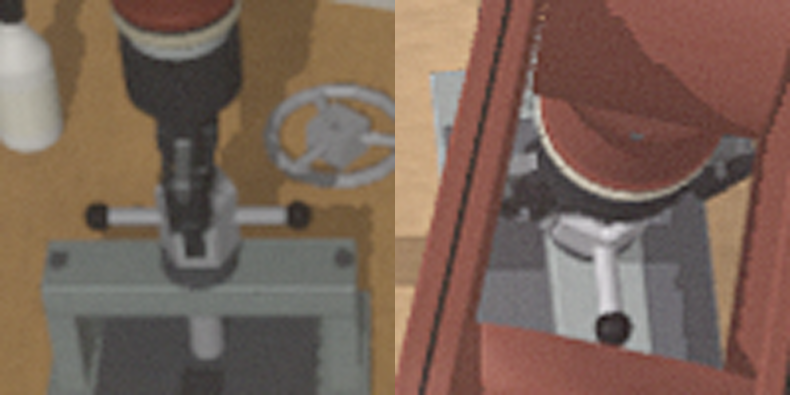

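The side view shows the hub resting on the collar, with its bottom at about crop (200,270), the balls level at (97,215) and (298,215), and no shaft visible below it. TCP z is 0.161, against 0.160 expected when home. It would have stopped near 0.188 on unmeshed teeth. Now I'll release it and retreat straight up.

```bash
python3 - <<'E'
from h import *
gripper_to(.075); hold(.2)
print(move_l([.598,-.0316,.30],feed=.12,max_force=12)); o=observe();print(o["eef_pos"],o["ft_force"].round(1),o["time_s"])
movep([.45,.25,.30],rpy(6.8)); hold(.5); save("4"); print(observe()["time_s"])
s=np.load("side4.npz");t=np.load("top4.npz")
dark=lambda c:c.max(2)<70
cv2.imwrite("pics/crop8.png",np.hstack([cv2.resize(cv2.imread(f"pics/{n}4.png")[v-50:v+50,u-50:u+50],(395,395),interpolation=cv2.INTER_CUBIC) for n,u,v in(("side",241,165),("top",318,142))]))
cv2.imwrite("pics/all8.png",cv2.imread("pics/top4.png"))
bs=blobs(s["im"],(205,155,275,182),dark);bt=blobs(t["im"],(300,95,340,185),dark);print(bs,bt)
E
```

```text
False
[ 0.59749521 -0.03151485  0.29877106] [ 0.3  0.6 -0.4] 13.2
15.0083
[(array([215.26923077, 169.34615385]), np.int32(26)), (array([268.19327731, 175.72268908]), np.int32(119))] [(array([315.75675676, 109.37837838]), np.int32(37)), (array([322.78571429, 174.97619048]), np.int32(42))]
```

View pics/crop8.png

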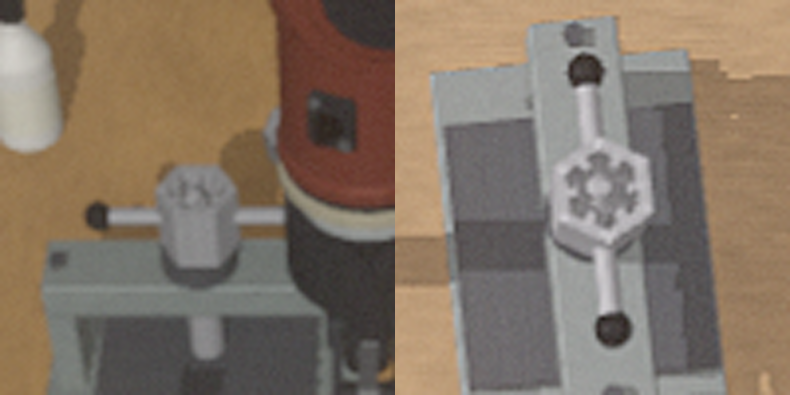

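View pics/all8.png

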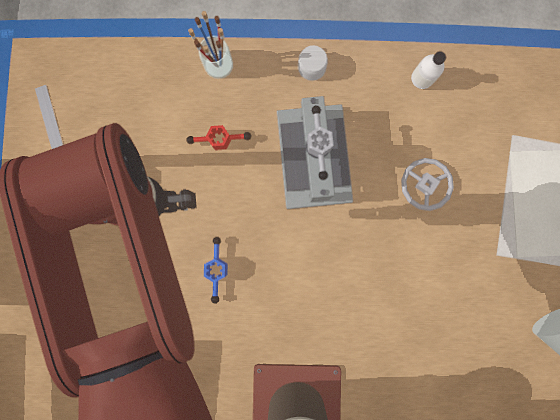

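The handle sits upright on the collar with its six teeth meshed (top, hub about 319,140; balls at (316,109) and (323,175)). The wheel is unchanged at (428,184), and the arm is clear at z = 0.30. One numeric check, then I'll hand it in.

```bash
python3 - <<'E'
from h import *
A=onz("top",(315.76,109.38),.175);B=onz("top",(322.79,174.98),.175)
print((A+B)/2,np.linalg.norm(A-B),np.degrees(np.arctan2(*(A-B)[1::-1])))
o=observe();print(o["ft_force"].round(1),o["time_s"]); job_done()
E
```

```text
[ 0.59827935 -0.03139374  0.175     ] 0.1373139963834974 6.742784987791279
[0.5 0.  0.1] 15.0083
the job is handed in; nothing more can be done
```

The steel handle is back on the press screw, let go, and the job is handed in at about 15 s; no verdict is reported. I gripped it across its flats, turned it about 17° to match the splines and lowered it about 1 mm off its first line. It meshed without any rocking.

- **Seating while held:** the TCP stopped at z = 0.161 m, against 0.160 m expected when home. I pushed down until the 25 N stop and kept hold for 0.3 s.
- **After release:** the top view puts the handle axis at (0.5983, −0.0314), under 1 mm from the collar centre measured there. Ball spacing is 137 mm at the height for full seating, yaw is 6.7°, and the handle looks upright.
- **Surroundings:** the handwheel has not moved in the picture, the arm was clear, and the wrist force read about 0.5 N.
- **Disagreements:** the two cameras differed by 2–3 mm throughout, and my side-view collar centre was worse still (its z came out 11 mm low), so I discarded it. In the last side view the arm hid one ball, so only the top view backs the final position.

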